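# Prop the drying cabinet's door on its stay

## Task

The sprung door of the little drying cabinet must stand ajar so that the plaster labels dry slowly. Open the door and drop the third hole of its stay bar, counted from the pivot on the door, over the peg on the cabinet's top, gently and fully home, then let go so that the stay alone holds the door. Do not force the bar onto the peg, and leave the other things where they are.

Things in the scene. Friction and masses are not known exactly. Their poses are not given: they have to be found in the camera images.
- cabinet: Plywood drying cabinet, fixed, 260 deep (x) by 340 wide (y) by 140 high; origin at the centre of its underside, z up, its front and door face its own -x (towards the robot).
- door (a joint): Opening angle of the glazed front door, rad: 0 closed, grows as it opens towards the cabinet's -x, up to 1.1. A spring shuts it whenever nothing holds it: 0.2 Nm closed, 0.5 Nm at 0.6 rad (about 3 to 4 N along the stay).
- door_hinge (a point): Point on the door's upright hinge axis, level with the cabinet's top, in the plane of the cabinet's front face, 150 mm to +y of its centre line. The door is 300 wide, 128 high, 15 thick and reaches from here towards -y when closed.
- pivot (a point): Centre of the stay's pivot (bar's mid thickness), on the door's top edge: 170 mm from the hinge axis along the door, 7.5 mm in front of it, 9.5 mm above the cabinet's top. Here the stay swivels freely and tilts up when its knob is lifted (0 to 0.7 rad). Let go, the bar drops until a stop here carries it level, its underside 7 mm above the cabinet's top.
- stay: Flat steel stay bar, 24 wide, 5 thick, 264 long from pivot to tip, 0.2 kg. Origin on the pivot at mid thickness; x along the bar to the knob, z out of its upper face. Four round through holes, 10.5 diameter, 106, 142, 178 and 214 from the pivot. At the start it lies level, swung to the -y side of the peg.
- knob (a point): Centre of the top of the dark wooden knob on the stay, an upright cylinder 18 diameter and 34 high standing on the bar 250 mm from the pivot.
- hole3 (a point): The third hole from the pivot (178 mm from it): its centre on the bar's underside.
- slot_plate: Dark steel plate 74 (x) by 28 (y) by 4 high screwed on the cabinet's top, axes as the cabinet's; origin at the centre of its underside, 55 mm in front of the cabinet's centre, on its centre line. It carries the peg.
- slot (a point): Centre of the slot on the plate's top. The upright steel peg, 8.5 diameter, tip edges slightly rounded, 14 high above the plate, is clamped in the slot: on its line (plate's y = 0) but up to 14 mm either way along x, differently each time, not measured: feel or see it. A bar riding on its tip drops when a hole comes over it; side load may call for a light press to go fully home.
- plaster_tub: Bystander: white closed tub 96 diameter, 75 high; origin under its centre.
- trowel: Bystander: spatula 280 long lying on the table.
- brush: Bystander: brush 200 long lying on the table.
- bottle: Bystander: dark wine bottle standing, 74 diameter, 290 high; origin under its centre.
- jar: Bystander: jar 64 diameter, 85 high; origin under its centre.
- tape_roll: Bystander: roll of paper tape 64 diameter, 19 high, lying on the cabinet's top at the back left corner (+x, +y).
- sanding_block: Bystander: cork block 75 by 40 by 28 lying on the cabinet's top at the front left corner (-x, +y).

How it is judged:
By the outcome, as a careful person would: the job done as asked, in the order asked, and still so for the second after the job is handed in, with the robot touching nothing.
It also fails if it takes over 72 s, if anything falls off the work surface, if the arm or the gripper's body presses on something with over 40 N, if the wrist force passes 120 N, or if a joint passes its speed limit or range.

## Robot

A 7-joint arm with a two-finger parallel gripper is mounted at the origin on the work surface. World frame = base frame: x ahead of the robot, y to its left, z up, the work surface at z = 0. Lengths are in m, angles in rad, forces in N, time in s.
With the tool pointing down it reaches from about 0.425 to 0.925 m from the base axis. Payload 6.8 kg.
Tool frame: the origin (TCP) lies between the finger pads; the fingertips stand 17 mm ahead of it and the grasp point (between the pads) lies 2 mm behind it; z points along the fingers, y is the line along which they close (so a half turn about z gives the same grasp; the last joint's range is limited). The gripper opens to 85 mm and grips with 20 to 120 N. Pads are 22 mm wide; open, the fingers measure 114 mm over their backs; the gripper's body (76 mm by 85 mm) begins 54 mm behind the grasp point. The pads swing forward as they close: fully open they stand 13 mm farther back than shut.
Start: joints at [-1.246, 0.477, 0.022, 1.555, -0.011, 1.109, -0.083], TCP at [0.283, 0.613, 0.248] pointing down, gripper open.
Joint ranges: [-2.96, 2.96], [-0.34, 2.1], [-1.41, 1.46], [0.24, 2.44], [-1.37, 4.51], [0.17, 1.92], [-2.96, 2.96]. Speed limits (rad/s): [2.39, 2.39, 3.14, 3.14, 3.14, 3.14, 3.14].

## Interface

Orientations are given as a unit quaternion [w, x, y, z].
In Python, from rig import sense, get_image, order gives the robot as it stands.
- The arm moves only by the tool apply_moves, never from a script. Its argument "targets" is one flat list of numbers, 7 for each row, row after row: the shift along the world's x, y, z in m, then the turn, a rotation vector about the world's x, y, z in rad, then the closure, from 0 (fully open) to 1 (shut). In form: [tx, ty, tz, ax, ay, az, hand, tx, ty, tz, ax, ay, az, hand, ...]. A call has 1 to 20 rows; each row shifts and turns the commanded pose from where the row before left it; what a row does not reach is not made up. A row lasts 1/12 s, in which the tool goes at most 41.7 mm and 7.16 degrees, less where a joint would pass 70% of its speed; a pose out of reach is approached as far as the arm can. A call with a gripper value outside its range is refused whole. The fingers move at their own pace and stop on an object; "newtons" is the grip in N (left out, the last holds). Time passes only in rows, so rows that do not move let the fingers close. It gives the time, the measured TCP pose, the force, the opening and the grip force at its end, in the units of the state.
- sense(): the state, without advancing time (a new reading comes with each control period).
- get_image(name): name is "scene" or "top" or "wrist"; returns a dict with "image" (400x640x3 uint8, red, green, blue), "range_z" (400x640 float32, m along the optical axis (not along the pixel's ray), 0 where there is no reading), "mtx" (3x3 intrinsics, pixels), "D" ([k1, k2, p1, p2, k3] as OpenCV has them; the pictures are not rectified), "T" (4x4, takes a point from camera to world coordinates). Camera axes: x right, y down, z forward; pixel columns grow to the right and rows downward; lengths in m; the calibration is good to about 2 mm. A picture is of the moment at which its call begins.
- order.sign_off(): hands the job in; it is judged then, once.
The state is a dict: "time_s": time; "qpos": joint angles; "joint_velocities": joint speeds; "tau": joint torques, N m; "tool_pos": TCP position; "tcp_rot": TCP orientation; "ft_force": force on the tool from outside, world axes, zero at the start; "ft_torque": the same for the moment, N m; "gripper_width": finger opening in m; "grip_force": force on a finger pad.
Only numpy, scipy, OpenCV 4.12 (cv2) and the standard library are available. Lean on these libraries where they do the work, as an engineer would, in place of code of your own. Each camera call takes 0.05 s, during which the arm holds its last target. There are 200 camera calls.

## Working session

There is one attempt and no reset: what is moved stays moved. The work goes in short steps, Python scripts to look and compute and a tool call to move; the robot and the scene stay as the last step left them, time stands still between calls to the robot, and variables do not carry over. Pictures are saved under pics/ and viewed, at most 11 in all, crops included, and the job is handed in when it is done.

Besides the shell and the picture viewer there is one more tool, called after "Request:" as name(argument=value, ...) on one line, values as JSON. apply_moves: Moves the arm, as the interface text tells. Its arguments: {"type":"object","properties":{"targets":{"type":"array"},"newtons":{"type":"number"}},"required":["targets"]}

```bash
mkdir -p pics; cat > h.py <<'E'
import numpy as np, cv2
from rig import sense, get_image, order
def pts(im):
    z=im["range_z"]; h,w=z.shape
    u,v=np.meshgrid(np.arange(w),np.arange(h))
    p=cv2.undistortPoints(np.stack([u,v],-1).reshape(-1,1,2).astype(np.float64),im["mtx"],im["D"]).reshape(h,w,2)
    c=np.dstack([p[...,0]*z,p[...,1]*z,z,np.ones_like(z)])
    P=(c@im["T"].T)[...,:3]; P[z<=0]=np.nan
    return P
def save(im,n): cv2.imwrite("pics/"+n,im["image"][...,::-1])
E
python3 - <<'E'
from h import *
s=sense(); print(s)
a=get_image("top"); b=get_image("scene")
np.savez("top0.npz",**a); np.savez("scene0.npz",**b)
cv2.imwrite("pics/a.png",cv2.resize(np.vstack([a["image"],b["image"]])[...,::-1],(480,600)))
save(a,"top.png")
E
```

```text
{'time_s': 0.0, 'qpos': array([-1.24608659,  0.47779071,  0.02236515,  1.55644704, -0.01151257,
        1.10928566, -0.08312205]), 'joint_velocities': array([-0.00058697, -0.00041226, -0.00208254,  0.00065111,  0.00069395,
       -0.00118529,  0.0016506 ]), 'tau': array([-6.29114438e-04, -5.96469712e+01,  1.60775509e+00, -2.81186771e+01,
        1.24128975e-02,  9.60742473e-03,  1.05798583e-05]), 'tool_pos': array([0.28290005, 0.61224543, 0.24733433]), 'tcp_rot': array([-1.27491473e-04,  2.14733610e-01,  9.76672240e-01, -8.92081175e-04]), 'ft_force': array([-0.0748998 , -0.01462168, -0.40616303]), 'ft_torque': array([-0.02070756, -0.02241571, -0.04051468]), 'grip_force': 0.0, 'gripper_width': 0.0853045850410463}
```

View pics/top.png

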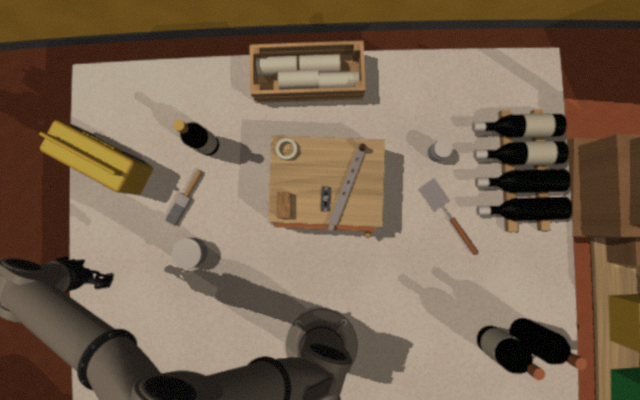

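View pics/a.png

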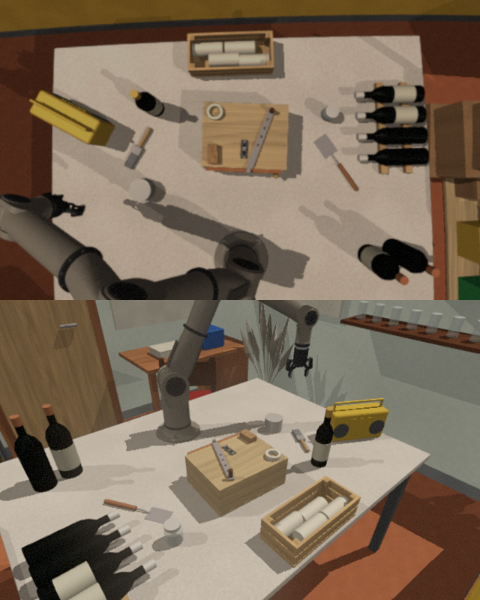

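The top view shows the cabinet at px (270–385, 137–230), slot plate at about (326,198), stay from its pivot at about (333,226) to the knob at about (365,148).

```bash
python3 - <<'E'
from h import *
im=dict(np.load("top0.npz")); P=pts(im)
sub=P[120:245,255:400]; z=sub[...,2]
m=(abs(z-0.14)<0.006); q=sub[m]
print("n",m.sum(),"z",np.median(q[:,2]))
r=cv2.minAreaRect((q[:,:2]*1000).astype(np.float32)); print(r, cv2.boxPoints(r))
k=P[140:158,355:375].reshape(-1,3); k=k[k[:,2]>0.17]; print("knob",len(k),np.median(k,0),k[:,:2].min(0),k[:,:2].max(0))
for uv in [(326,198),(333,226),(365,148),(285,205),(287,149)]: print(uv,P[uv[1],uv[0]])
c=im["image"][125:245,260:395]; cv2.imwrite("pics/c.png",cv2.resize(c[...,::-1],None,fx=5,fy=5,interpolation=cv2.INTER_CUBIC)[:600])
E
```

```text
n 8948 z 0.13992058951980302
((511.8780212402344, -29.566299438476562), (340.98016357421875, 277.274658203125), 85.943359375) [[ 361.52713 -189.82166]
 [ 638.10706 -209.4368 ]
 [ 662.2289   130.68906]
 [ 385.649    150.3042 ]]
knob 32 [ 0.61163493 -0.13744796  0.18216733] [ 0.60351914 -0.14613397] [ 0.62050114 -0.12878194]
(326, 198) [ 0.46594487 -0.02937573  0.15943613]
(333, 226) [ 0.38378527 -0.04752421  0.14693901]
(365, 148) [ 0.61152368 -0.14928813  0.14834291]
(285, 205) [0.44849425 0.08970288 0.17108629]
(287, 149) [0.61737172 0.0829383  0.13887717]
```

View pics/c.png

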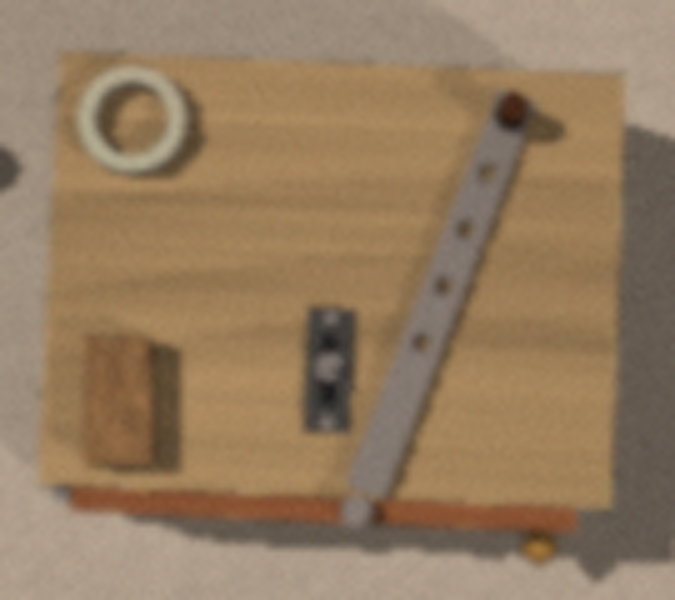

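Request:
apply_moves(targets=[0.016, -0.036, 0.0015, 0, 0, 0.0017, 0, 0.016, -0.036, 0.0015, 0, 0, 0.0017, 0, 0.016, -0.036, 0.0015, 0, 0, 0.0017, 0, 0.016, -0.036, 0.0015, 0, 0, 0.0017, 0, 0.016, -0.036, 0.0015, 0, 0, 0.0017, 0, 0.016, -0.036, 0.0015, 0, 0, 0.0017, 0, 0.016, -0.036, 0.0015, 0, 0, 0.0017, 0, 0.016, -0.036, 0.0015, 0, 0, 0.0017, 0, 0.016, -0.036, 0.0015, 0, 0, 0.0017, 0, 0.016, -0.036, 0.0015, 0, 0, 0.0017, 0, 0.016, -0.036, 0.0015, 0, 0, 0.0017, 0, 0.016, -0.036, 0.0015, 0, 0, 0.0017, 0, 0.016, -0.036, 0.0015, 0, 0, 0.0017, 0, 0.016, -0.036, 0.0015, 0, 0, 0.0017, 0, 0.016, -0.036, 0.0015, 0, 0, 0.0017, 0, 0.016, -0.036, 0.0015, 0, 0, 0.0017, 0, 0.016, -0.036, 0.0015, 0, 0, 0.0017, 0, 0.016, -0.036, 0.0015, 0, 0, 0.0017, 0, 0.016, -0.036, 0.0015, 0, 0, 0.0017, 0, 0.016, -0.036, 0.0015, 0, 0, 0.0017, 0])

```text
time_s: 1.77
tool_pos: [0.6033, -0.109, 0.2781]
tcp_rot: [-0.0, 0.198, 0.98, 0.0]
ft_force: [0.2, 0.8, 0.2]
gripper_width: 0.0853
grip_force: 0.0
```

Request:
apply_moves(targets=[0, 0, 0, 0, 0, 0, 0, 0, 0, 0, 0, 0, 0, 0, 0, 0, 0, 0, 0, 0, 0], newtons=40)

```text
time_s: 2.02
tool_pos: [0.6027, -0.1067, 0.2776]
tcp_rot: [-0.001, 0.198, 0.98, 0.0]
ft_force: [-0.4, 1.2, 0.2]
gripper_width: 0.0855
grip_force: 0.0
```

```bash
python3 - <<'E'
from h import *
s=sense(); print(s["time_s"],s["tool_pos"],s["tcp_rot"],s["qpos"],s["ft_force"])
w=get_image("wrist"); np.savez("w1.npz",**w); save(w,"w1.png"); print(w["T"])
E
```

```text
2.0167 [ 0.60268674 -0.10670837  0.27764602] [-7.24376750e-04  1.98146722e-01  9.80172090e-01  1.57514543e-04] [-0.22077547  0.36165726  0.3860766   1.69955443 -0.1496814   1.1108906
  1.38142436] [-0.40592353  1.17115555  0.1506104 ]
[[ 3.87012507e-01  8.82189355e-01  2.68259689e-01  5.33967837e-01]
 [ 9.22074353e-01 -3.70128384e-01 -1.13065764e-01 -7.72965043e-02]
 [-4.54888135e-04  2.91113244e-01 -9.56688493e-01  4.03076276e-01]
 [ 0.00000000e+00  0.00000000e+00  0.00000000e+00  1.00000000e+00]]
```

View pics/w1.png

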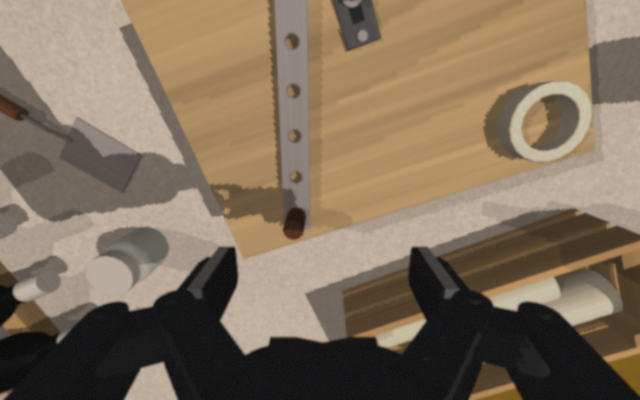

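The wrist view shows the knob at (294,222), holes at (295,176), (294,135), (293,90), (292,42), and the peg partly visible at (352,3).

```bash
python3 - <<'E'
from h import *
im=dict(np.load("w1.npz")); P=pts(im)
k=P[200:245,275:312].reshape(-1,3); k=k[(k[:,2]>0.182)&(k[:,2]<.195)]; print("knob",len(k),np.median(k,0),k.min(0),k.max(0))
r=cv2.minEnclosingCircle((k[:,:2]*1000).astype(np.float32)); print(r)
b=P[0:195,265:315].reshape(-1,3); b=b[(b[:,2]>0.1485)&(b[:,2]<.157)]; print(len(b),np.median(b[:,2]))
print(cv2.minAreaRect((b[:,:2]*1000).astype(np.float32)))
p=P[0:50,325:385].reshape(-1,3); print("plate",cv2.minAreaRect((p[(abs(p[:,2]-.144)<.002)][:,:2]*1000).astype(np.float32)))
t=p[p[:,2]>.153]; print(len(t), t.mean(0) if len(t) else 0, t.max(0))
E
```

```text
knob 331 [ 0.61290133 -0.13722145  0.18390442] [ 0.60479493 -0.14636059  0.18204874] [ 0.6221778  -0.12908471  0.18559311]
((613.439453125, -137.8357391357422), 8.922822952270508)
5218 0.15059371168838967
((524.7433471679688, -100.48426055908203), (24.24178695678711, 151.8706512451172), 67.09236145019531)
plate ((485.1486511230469, -27.706043243408203), (28.700237274169922, 37.109127044677734), 85.54525756835938)Traceback (most recent call last):
  File "<stdin>", line 8, in <module>
    return umr_maximum(a, axis, None, out, keepdims, initial, where)
ValueError: zero-size array to reduction operation maximum which has no identity
```

Request:
apply_moves(targets=[-0.03, 0.01, 0, 0, 0, 0, 0, -0.03, 0.01, 0, 0, 0, 0, 0, -0.02, 0.01, 0, 0, 0, 0, 0, 0, 0, 0, 0, 0, 0, 0, 0, 0, 0, 0, 0, 0, 0, 0, 0, 0, 0, 0, 0, 0])

```text
time_s: 2.57
tool_pos: [0.5237, -0.0761, 0.2787]
tcp_rot: [0.001, 0.197, 0.98, 0.0]
ft_force: [0.9, -0.4, 0.3]
gripper_width: 0.0854
grip_force: 0.0
```

```bash
python3 - <<'E'
from h import *
w=get_image("wrist"); np.savez("w2.npz",**w); save(w,"w2.png"); print(sense()["tool_pos"])
P=pts(w); X=P.reshape(-1,3)
g=X[(abs(X[:,0]-.466)<.05)&(abs(X[:,1]+.027)<.03)]
print("plate",cv2.minAreaRect((g[abs(g[:,2]-.1435)<.0025][:,:2]*1000).astype(np.float32)))
t=g[g[:,2]>.152]; print(len(t)); 
if len(t): print(t.mean(0),t.min(0),t.max(0))
t=g[g[:,2]>.1555]; print(len(t),t.mean(0), cv2.minEnclosingCircle((t[:,:2]*1000).astype(np.float32)))
E
```

```text
[ 0.52391125 -0.0765996   0.27858543]
plate ((466.12091064453125, -26.878437042236328), (98.87590026855469, 59.459598541259766), 0.047728560864925385)
2005
[ 0.50736528 -0.05076063  0.33882496] [ 0.41609432 -0.05697676  0.15200679] [ 0.51599748 -0.02228376  0.36122647]
1923 [ 0.51079277 -0.05080517  0.34676907] ((490.12890625, -38.713035583496094), 29.36473846435547)
```

View pics/w2.png

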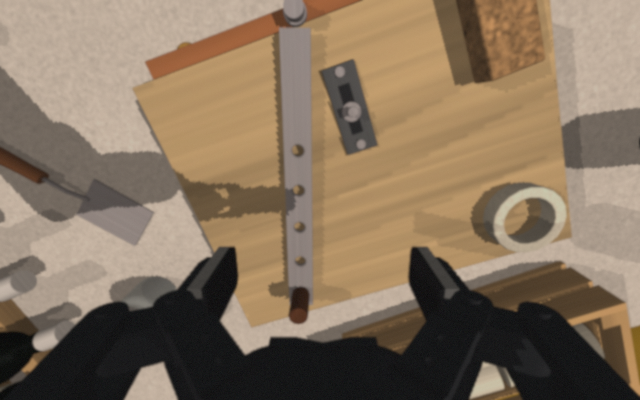

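Peg tip at about (352,112), plate corners (320,71), (353,60), (378,146), (346,155); pivot at (294,12).

```bash
python3 - <<'E'
from h import *
def ray(im,u,v,z):
    p=cv2.undistortPoints(np.array([[[u,v]]],float),im["mtx"],im["D"])[0,0]
    d=im["T"][:3,:3]@np.array([p[0],p[1],1]); o=im["T"][:3,3]
    return np.round((o+d*(z-o[2])/d[2])[:2]*1000,1)
w=dict(np.load("w2.npz")); P=pts(w)
for n,u,v,z in [("peg",352,112,.158),("c",320,71,.144),("c",353,60,.144),("c",378,146,.144),("c",346,155,.144),("s",340,72,.145),("s",361,144,.145),("piv",294,10,.155),("h1",298,150,.152),("h2",298,190,.152),("h3",299,227,.152),("h4",300,261,.152)]: print(n,ray(w,u,v,z))
reg=P[90:130,335:370].reshape(-1,3); t=reg[(reg[:,2]>.1525)&(reg[:,2]<.17)]; print(len(t),t.mean(0))
t=P[95:125,340:365,2]; print(np.round(t[::4,::3]*1000).astype(int))
im=w["image"][50:165,305:395]; cv2.imwrite("pics/w2c.png",cv2.resize(im[...,::-1],None,fx=5,fy=5,interpolation=cv2.INTER_CUBIC))
E
```

```text
peg [468.5 -27. ]
c [429.  -38.6]
c [431.8 -10.7]
c [505.1 -15. ]
c [501.7 -44. ]
s [436.1 -23.8]
s [497.5 -28.3]
piv [384.4 -40.7]
h1 [480.3 -80.6]
h2 [513.  -95.2]
h3 [ 546.2 -109. ]
h4 [ 579.1 -122.6]
91 [ 0.46777899 -0.02660454  0.15743263]
[[145 143 144 144 143 143 144 144 140]
 [144 143 143 144 146 144 144 143 143]
 [142 143 147 146 146 145 143 143 142]
 [143 145 146 154 157 157 145 144 144]
 [144 147 145 158 157 158 145 144 143]
 [144 145 145 157 158 156 146 143 144]
 [143 144 146 146 146 145 144 143 144]
 [144 144 143 144 144 143 144 142 144]]
```

View pics/w2c.png

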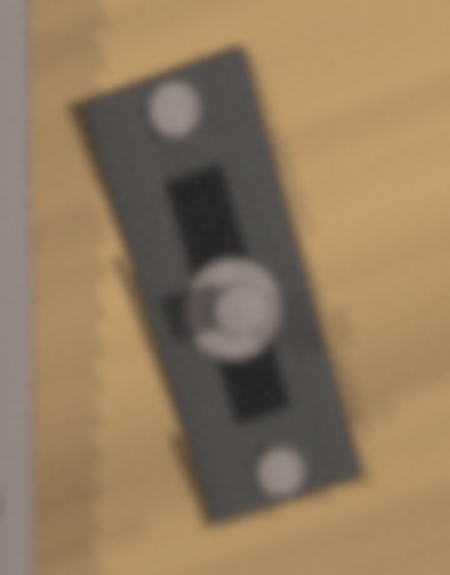

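Peg is at about (468.0,−26.8) mm, knob at (613,−137.5). Going to the knob and gripping it.

Request:
apply_moves(targets=[0.03, -0.02, 0, 0, 0, 0, 0, 0.03, -0.02, 0, 0, 0, 0, 0, 0.0293, -0.021, 0, 0, 0, 0, 0, 0, 0, -0.03, 0, 0, 0, 0, 0, 0, -0.03, 0, 0, 0, 0, 0, 0, -0.03, 0, 0, 0, 0.3, 0, 0, -0.0126, 0, 0, 0, 0.4, 0, 0, 0, 0, 0, 0, 0.5, 0, 0, 0, 0, 0, 0, 0.6])

```text
time_s: 3.37
tool_pos: [0.6129, -0.1384, 0.1758]
tcp_rot: [-0.0, 0.198, 0.98, -0.0]
ft_force: [1.2, -0.5, 0.7]
gripper_width: 0.0387
grip_force: 0.0
```

Request:
apply_moves(targets=[0, 0, 0, 0, 0, 0, 0.7, 0, 0, 0, 0, 0, 0, 0.8, 0, 0, 0, 0, 0, 0, 0.9, 0, 0, 0, 0, 0, 0, 0.9, 0, 0, 0, 0, 0, 0, 0.9, 0, 0, 0, 0, 0, 0, 0.9], newtons=40)

```text
time_s: 3.87
tool_pos: [0.6129, -0.1384, 0.1764]
tcp_rot: [0.001, 0.198, 0.98, 0.0]
ft_force: [1.4, -0.3, 0.1]
gripper_width: 0.0163
grip_force: 39.1
```

Request:
apply_moves(targets=[-0.0005, 0.0002, 0.005, -0.0078, -0.0184, 0, 0.9, -0.0006, 0.0003, 0.005, -0.0078, -0.0184, 0, 0.9, -0.0007, 0.0003, 0.005, -0.0078, -0.0184, 0, 0.9, -0.0008, 0.0003, 0.005, -0.0078, -0.0184, 0, 0.9, -0.0009, 0.0004, 0.005, -0.0078, -0.0184, 0, 0.9, -0.001, 0.0004, 0.005, -0.0078, -0.0184, 0, 0.9, -0.0011, 0.0005, 0.005, -0.0078, -0.0184, 0, 0.9, -0.0012, 0.0005, 0.005, -0.0078, -0.0184, 0, 0.9, -0.0013, 0.0006, 0.0046, -0.0078, -0.0184, 0, 0.9, -0.0014, 0.0006, 0.0045, -0.0078, -0.0184, 0, 0.9, 0, 0, 0, 0, 0, 0, 0.9, 0, 0, 0, 0, 0, 0, 0.9])

```text
time_s: 4.87
tool_pos: [0.6028, -0.1339, 0.2252]
tcp_rot: [0.098, 0.197, 0.975, -0.02]
ft_force: [0.5, -1.0, -1.7]
gripper_width: 0.0165
grip_force: 39.1
```

Request:
apply_moves(targets=[-0.0037, 0.0049, 0, 0, 0, 0.0127, 0.9, -0.0037, 0.0049, 0, 0, 0, 0.0127, 0.9, -0.0037, 0.0049, 0, 0, 0, 0.0127, 0.9, -0.0037, 0.0049, 0, 0, 0, 0.0127, 0.9, -0.0037, 0.0049, 0, 0, 0, 0.0127, 0.9, -0.0037, 0.0049, 0, 0, 0, 0.0127, 0.9, -0.0037, 0.0049, 0, 0, 0, 0.0127, 0.9, -0.0037, 0.0049, 0, 0, 0, 0.0127, 0.9, -0.0037, 0.0049, 0, 0, 0, 0.0127, 0.9, -0.0037, 0.0049, 0, 0, 0, 0.0127, 0.9, -0.0037, 0.0049, 0, 0, 0, 0.0127, 0.9, -0.0037, 0.0049, 0, 0, 0, 0.0127, 0.9, -0.0037, 0.0049, 0, 0, 0, 0.0127, 0.9, -0.0037, 0.0049, 0, 0, 0, 0.0127, 0.9, -0.0037, 0.0049, 0, 0, 0, 0.0127, 0.9, -0.0037, 0.0049, 0, 0, 0, 0.0127, 0.9, -0.0037, 0.0049, 0, 0, 0, 0.0127, 0.9, -0.0037, 0.0049, 0, 0, 0, 0.0127, 0.9, -0.0037, 0.0049, 0, 0, 0, 0.0127, 0.9, -0.0037, 0.0049, 0, 0, 0, 0.0127, 0.9])

```text
time_s: 6.53
tool_pos: [0.529, -0.0355, 0.2251]
tcp_rot: [0.1, 0.071, 0.992, -0.007]
ft_force: [4.4, -0.6, -0.6]
gripper_width: 0.0163
grip_force: 39.1
```

Request:
apply_moves(targets=[0, 0, 0, 0, 0, 0, 0.9, 0, 0, 0, 0, 0, 0, 0.9, 0, 0, 0, 0, 0, 0, 0.9])

```text
time_s: 6.78
tool_pos: [0.5291, -0.0362, 0.225]
tcp_rot: [0.1, 0.072, 0.992, -0.007]
ft_force: [4.0, -0.4, -1.2]
gripper_width: 0.0164
grip_force: 39.1
```

```bash
python3 - <<'E'
from h import *
w=get_image("wrist"); np.savez("w3.npz",**w); save(w,"w3.png"); s=sense();print(s["tool_pos"],s["ft_force"])
a=get_image("top");np.savez("top3.npz",**a)
E
```

```text
[ 0.52919592 -0.0362865   0.22494089] [ 3.99641827 -0.46849925 -0.4370366 ]
```

View pics/w3.png

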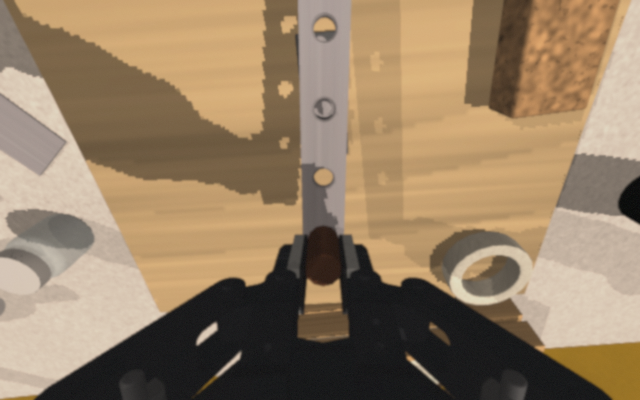

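Hole 4 is at (323,177), hole 3 at (324,107) with the peg visible through it, hole 2 at (324,28).

```bash
python3 - <<'E'
from h import *
w=dict(np.load("w3.npz")); P=pts(w)
im=w["image"]; cv2.imwrite("pics/w3c.png",cv2.resize(im[5:200,290:360][...,::-1],None,fx=3,fy=3,interpolation=cv2.INTER_CUBIC))
b=P[10:190,302:345].reshape(-1,3); b=b[b[:,2]>.165]; A=np.c_[b[:,:2],np.ones(len(b))]
for _ in range(4):
    c=np.linalg.lstsq(A,b[:,2],rcond=None)[0]; r=b[:,2]-A@c; k=abs(r)<.003; A,b=A[k],b[k]
print("plane",c,len(b),r.std())
n=np.array([-c[0],-c[1],1]);n/=np.linalg.norm(n)
d=(P-np.array([0,0,c[2]]))@n
m=((d<-.008)|np.isnan(d)).astype(np.uint8); m[:, :303]=0; m[:,343:]=0
# undistorted rays
def ray(u,v):
    p=cv2.undistortPoints(np.array([[[u,v]]],float),w["mtx"],w["D"])[0,0]
    return w["T"][:3,3], w["T"][:3,:3]@np.array([p[0],p[1],1])
N,L,S,C=cv2.connectedComponentsWithStats(m)
for i in range(1,N):
    if 60<S[i,4]<1500: 
        o,dr=ray(*C[i]); t=((np.array([0,0,c[2]])-o)@n)/(dr@n); print(C[i],S[i],np.round((o+t*dr)*1000,1))
reg=P[90:125,308:340].reshape(-1,3); t=reg[(reg[:,2]>.151)&(reg[:,2]<.163)]; print("peg",len(t),t.mean(0))
E
```

```text
plane [ 0.17637899 -0.0277774   0.1001641 ] 6676 0.000710086773887156
[323.66831683  28.9009901 ] [313  17  22  24 404] [429.2 -20.8 176.4]
[323.30882353 108.33823529] [314  98  20  22 340] [463.4 -25.9 182.6]
[322.8375 176.9375] [314 169  19  17 240] [498.1 -31.1 188.9]
peg 182 [ 0.46755705 -0.026317    0.15698951]
```

View pics/w3c.png

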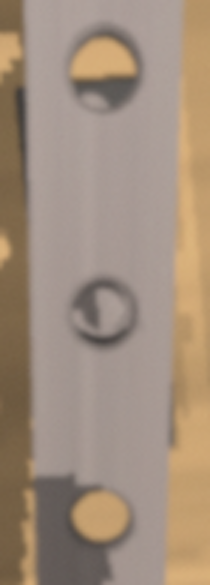

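Request:
apply_moves(targets=[0.0008, -0.0001, -0.0026, 0.0015, 0.0104, 0, 0.9, 0.0008, -0.0001, -0.0026, 0.0015, 0.0104, 0, 0.9, 0.0008, -0.0001, -0.0026, 0.0015, 0.0104, 0, 0.9, 0.0008, -0.0001, -0.0026, 0.0015, 0.0104, 0, 0.9, 0.0008, -0.0001, -0.0026, 0.0015, 0.0104, 0, 0.9, 0.0008, -0.0001, -0.0026, 0.0015, 0.0104, 0, 0.9, 0.0008, -0.0001, -0.0025, 0.0015, 0.0104, 0, 0.9, 0.0007, -0.0001, -0.0025, 0.0015, 0.0104, 0, 0.9, 0.0007, -0.0001, -0.0025, 0.0015, 0.0104, 0, 0.9, 0.0007, -0.0001, -0.0025, 0.0015, 0.0104, 0, 0.9, 0, 0, 0, 0, 0, 0, 0.9, 0, 0, 0, 0, 0, 0, 0.9, 0, 0, 0, 0, 0, 0, 0.9])

```text
time_s: 7.97
tool_pos: [0.5366, -0.0372, 0.1993]
tcp_rot: [0.047, 0.072, 0.996, -0.004]
ft_force: [2.8, -0.5, -1.1]
gripper_width: 0.0166
grip_force: 39.1
```

```bash
cat > look.py <<'E'
from h import *
import sys
def look(tag):
    w=get_image("wrist"); np.savez(tag+".npz",**w); P=pts(w); s=sense(); print(s["time_s"],s["tool_pos"],s["ft_force"])
    b=P[0:210,305:342].reshape(-1,3); b=b[(b[:,2]>.147)&(b[:,2]<.2)]; A=np.c_[b[:,:2],np.ones(len(b))]
    for _ in range(5):
        c=np.linalg.lstsq(A,b[:,2],rcond=None)[0]; r=b[:,2]-A@c; k=abs(r)<.0025; A,b=A[k],b[k]
    print("plane",c,len(b))
    im=w["image"]; cv2.imwrite("pics/%sc.png"%tag,cv2.resize(im[0:200,275:375][...,::-1],None,fx=3,fy=3,interpolation=cv2.INTER_CUBIC))
look(sys.argv[1])
E
python3 look.py w4
```

```text
8.0167 [ 0.53663585 -0.03716699  0.19933269] [ 3.62539031 -0.0567957   0.02056809]
plane [ 0.07112805 -0.01168597  0.13057735] 6690
```

View pics/w4c.png

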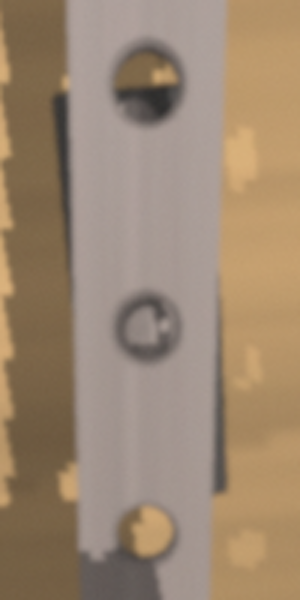

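The peg sits centred in hole 3 (crop (147,326)), just below the bar. Lowering part way and checking the force.

Request:
apply_moves(targets=[0.0002, 0, -0.0012, 0.0007, 0.005, 0, 0.9, 0.0002, -0.0001, -0.0012, 0.0007, 0.005, 0, 0.9, 0.0002, 0, -0.0012, 0.0007, 0.005, 0, 0.9, 0.0002, 0, -0.0012, 0.0007, 0.005, 0, 0.9, 0.0003, -0.0001, -0.0013, 0.0007, 0.005, 0, 0.9, 0.0003, 0, -0.0013, 0.0007, 0.005, 0, 0.9, 0, 0, 0, 0, 0, 0, 0.9, 0, 0, 0, 0, 0, 0, 0.9])

```text
time_s: 8.68
tool_pos: [0.538, -0.0373, 0.1916]
tcp_rot: [0.032, 0.072, 0.997, -0.003]
ft_force: [3.4, -0.2, -0.6]
gripper_width: 0.0166
grip_force: 39.1
```

```bash
python3 look.py w5
```

```text
8.7333 [ 0.53795619 -0.03732924  0.19169437] [ 2.78982995 -0.57829497 -0.73233587]
plane [ 0.04035953 -0.00604785  0.13958844] 6926
```

Request:
apply_moves(targets=[0.0002, 0, -0.0012, 0.0007, 0.005, 0, 0.9, 0.0002, -0.0001, -0.0012, 0.0007, 0.005, 0, 0.9, 0.0002, 0, -0.0012, 0.0007, 0.005, 0, 0.9, 0.0002, 0, -0.0012, 0.0007, 0.005, 0, 0.9, 0.0002, -0.0001, -0.0012, 0.0007, 0.005, 0, 0.9, 0.0002, 0, -0.0012, 0.0007, 0.005, 0, 0.9, 0.0001, 0, -0.0012, 0.0007, 0.005, 0, 0.9, 0.0001, 0, -0.0012, 0.0006, 0.005, 0, 0.9, 0, 0, 0, 0, 0, 0, 0.9, 0, 0, 0, 0, 0, 0, 0.9])

```text
time_s: 9.57
tool_pos: [0.5395, -0.0375, 0.1821]
tcp_rot: [0.012, 0.072, 0.997, -0.001]
ft_force: [3.2, -0.3, -0.9]
gripper_width: 0.0166
grip_force: 39.1
```

```bash
python3 look.py w6
```

```text
9.6167 [ 0.53947826 -0.03755385  0.18220327] [ 3.79962334 -0.76629311 -0.97045292]
plane [ 0.00301775 -0.00066184  0.15045825] 6701
```

View pics/w6c.png

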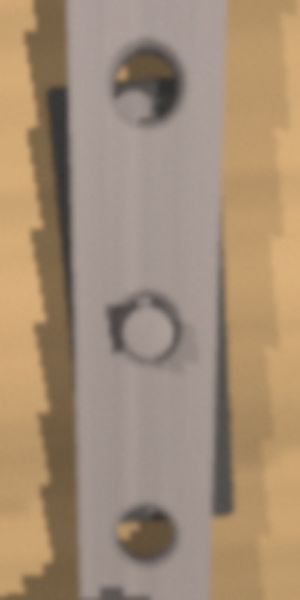

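The peg stands through hole 3, protruding above the bar. Easing the spring load onto the peg and lowering the last millimetre.

Request:
apply_moves(targets=[0, 0, -0.0005, 0.0002, 0.0015, 0, 0.9, 0, 0, -0.0005, 0.0002, 0.0015, 0, 0.9, 0.0003, 0, 0, 0, 0, 0, 0.9, 0.0003, 0, 0, 0, 0, 0, 0.9, 0.0003, 0, 0, 0, 0, 0, 0.9, 0, 0, 0, 0, 0, 0, 0.9, 0, 0, 0, 0, 0, 0, 0.9])

```text
time_s: 10.2
tool_pos: [0.5403, -0.0375, 0.1812]
tcp_rot: [0.01, 0.072, 0.997, -0.001]
ft_force: [2.9, -1.2, -1.3]
gripper_width: 0.0165
grip_force: 39.1
```

Request:
apply_moves(targets=[0, 0, 0, 0, 0, 0, 0.75, 0, 0, 0, 0, 0, 0, 0.7, 0, 0, 0, 0, 0, 0, 0.6, 0, 0, 0, 0, 0, 0, 0.5, 0, 0, 0, 0, 0, 0, 0.4, 0, 0, 0, 0, 0, 0, 0.4])

```text
time_s: 10.7
tool_pos: [0.5401, -0.0375, 0.1811]
tcp_rot: [0.01, 0.072, 0.997, -0.001]
ft_force: [0.6, 0.2, 0.1]
gripper_width: 0.051
grip_force: 0.0
```

```bash
python3 look.py w7
```

```text
10.75 [ 0.54016727 -0.03752871  0.18115088] [ 0.20867051 -0.73941787  0.03387709]
plane [-0.00728638  0.0016259   0.15349302] 6697
```

Request:
apply_moves(targets=[0, 0, 0.01, 0, 0, 0, 0.4, 0, 0, 0.02, 0, 0, 0, 0.4, 0, 0, 0.03, 0, 0, 0, 0.4, 0, 0, 0.03, 0, 0, 0, 0.4, 0.01, 0, 0.02, 0, 0, 0, 0.4, 0, 0, 0, 0, 0, 0, 0.4, 0, 0, 0, 0, 0, 0, 0.4, 0, 0, 0, 0, 0, 0, 0.4, 0, 0, 0, 0, 0, 0, 0.4])

```text
time_s: 11.5
tool_pos: [0.5493, -0.0375, 0.2902]
tcp_rot: [0.009, 0.072, 0.997, -0.001]
ft_force: [0.3, -0.3, 0.0]
gripper_width: 0.0512
grip_force: 0.0
```

```bash
python3 - <<'E'
from h import *
w=get_image("wrist"); save(w,"w8.png"); P=pts(w).reshape(-1,3); np.savez("w8.npz",**w)
b0=np.array([.468,-.0268]); d=np.array([.989,-.147]); q=P[:,:2]-b0; s=q@d; l=q@np.array([.147,.989])
for lo in range(-150,60,30):
    m=(s*1000>lo)&(s*1000<lo+30)&(abs(l)<.009)&(P[:,2]>.146)&(P[:,2]<.158); print(lo,m.sum(),np.round(np.median(P[m,2])*1000,2) if m.any() else 0)
E
```

```text
-150 0 0
-120 0 0
-90 242 150.6
-60 827 150.5
-30 825 150.14
0 699 149.91
30 559 149.74
```

View pics/w8.png

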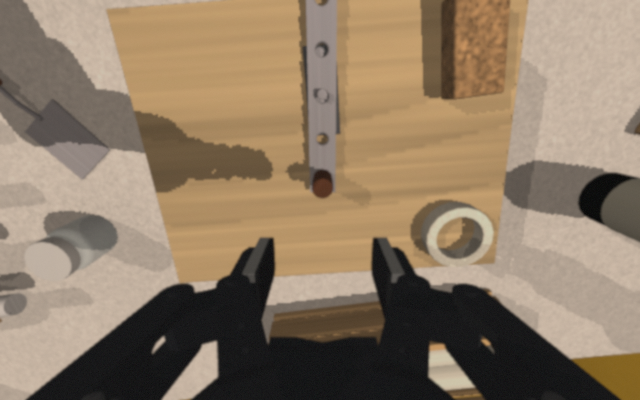

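The gripper is clear and the bar lies level. The peg is through hole 3 at (321,95), with hole 4 at (321,138) and hole 2 at (321,48).

```bash
python3 -c "
from rig import order
print(order.sign_off())"
```

```text
the job is handed in; nothing more can be done
None
```

The job is handed in: the door stands ajar, held only by the stay, with its third hole level and fully home on the peg; no contact force showed as the bar went down, the gripper is clear, and nothing else was touched.

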